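# Hold the filter clamp open

### The arm

A 7-joint arm with a two-finger parallel gripper is mounted at the origin on the work surface. World frame = base frame: x ahead of the robot, y to its left, z up, the work surface at z = 0. Lengths are in m, angles in rad, forces in N, time in s.
With the tool pointing down it reaches from about 0.425 to 0.925 m from the base axis. Payload 6.8 kg.
Tool frame: the origin (TCP) lies at the very end of the fingers, on their centre line; the grasp point (between the pads) lies 19 mm behind it; y points along the fingers, z is the direction in which the jaws open and shut, and the axes are right-handed (so a half turn about y gives the same grasp; the last joint's range is limited). The gripper opens to 88 mm and grips with 3 to 60 N. Pads are 20 mm wide; open, the fingers measure 115 mm over their backs; the gripper's body (75 mm by 178 mm) begins 61 mm behind the grasp point.
Start: joints at [1.025, 0.477, 0.022, 1.555, -0.011, 1.109, -0.083], TCP at [0.286, -0.611, 0.223] pointing down, gripper open.
Joint ranges: [-2.96, 2.96], [-0.34, 2.1], [-1.41, 1.46], [0.24, 2.44], [-1.37, 4.51], [0.17, 1.92], [-2.96, 2.96]. Speed limits (rad/s): [2.39, 2.39, 3.14, 3.14, 3.14, 3.14, 3.14].

### API

Orientations are given as a 3x3 rotation matrix whose columns are the frame's x, y, z axes.
In Python, from cell import status, optics, bot, models gives the robot as it stands. The module is installed in compiled form; this text tells all that it offers.
- The arm moves only by the tool carry_out, never from a script. Its argument "steps" is a list of rows, each a list of 3 entries, a list of its own where there are three numbers: the closure, from 0 (fully open) to 1 (shut), then the shift along the tool's x, y, z in units of 0.5 m (1.0 is 0.5 m), then the turn about the tool's y in units of 90 degrees (1.0 is 90 degrees). In form: [[jaw, [tx, ty, tz], turn], ...]. A call has 1 to 20 rows; each row is the pose to reach, as a shift and turn from the pose commanded when the call began, along the tool's axes at that moment; what a row does not reach only later rows make up. A row lasts 1/8 s, in which the tool goes at most 62.5 mm and 10.7 degrees, less where a joint would pass 70% of its speed; a pose out of reach is approached as far as the arm can. A call with a number of a shift or a turn outside -1 to 1 is refused whole. A call with a gripper value outside its range is refused whole. The fingers move at their own pace and stop on an object; "grip_force" is the grip in N (left out, the last holds). Time passes only in rows, so rows that repeat a pose let the fingers close. It gives the time, the measured TCP pose, the force and the opening at its end, in the units of the state.
- status.sense(): the state, without advancing time (a new reading comes with each control period).
- optics.capture(name): name is "scene" or "top" or "wrist"; returns a dict with "img" (480x640x3 uint8, blue, green, red), "K" (3x3 intrinsics, pixels), "D" ([k1, k2, p1, p2, k3] as OpenCV has them; the pictures are not rectified), "R" (3x3) and "t" (3): a world point X has camera coordinates R X + t; the wrist camera has in their place "T_tool_cam" (4x4, takes a point from camera to tool coordinates, whose origin is the TCP and whose axes are the tool frame's). Camera axes: x right, y down, z forward; pixel columns grow to the right and rows downward; lengths in m; the calibration is good to about 2 mm. A picture is of the moment at which its call begins: read the wrist's pose just before it. There is no depth.
- bot.job_done(): hands the job in, once; it reports no verdict.
Trained networks look in the newest picture that a camera, given by its name, has taken for a name from the list of things; names that differ only in an ending like _2 or _b are one class to them, and where a whole thing is asked for, a point or a joint stands for the part that bears it (a point fixed in the world has none). Each returns a list of dicts, best first, with "confidence" (0 to 1); they miss things now and then, are a little off and sometimes report something else, mostly with a low value. They report only what shows in the picture. A call takes as long as a camera call. They do not tell look-alikes from the thing itself.
- models.spot_in(camera, name): "xy" ([column, row] as shares, 0 to 1, of the picture: columns of its width, rows of its height, amid what is visible of it).
- models.landmark_of(camera, name): "xy" ([column, row] as shares, 0 to 1, of the picture: columns of its width, rows of its height: a listed point, or the origin of a listed thing).
The state is a dict: "time": time; "q": joint angles; "dq": joint speeds; "joint_efforts": joint torques, N m; "tool_pos": TCP position; "ee_rot": TCP orientation; "wrist_force": force on the tool from outside, world axes, zero at the start; "wrist_torque": the same for the moment, N m; "opening": finger opening in m.
Only numpy, scipy, OpenCV 4.12 (cv2) and the standard library are available. Lean on these libraries where they do the work, as an engineer would, in place of code of your own. Each camera call takes 0.05 s, during which the arm holds its last target.

### The job

I need to draw the copper filter plate out from under the clamp on the shelf edge: first take the arrow marker that lies on the plate and lay it in the kidney dish, then press the clamp's release lever right down to its stop and keep it there, so that the jaw stays clear of the plate. Leave the plate where it lies and don't disturb the other things on the shelf. Finish while still holding the lever down; do not let it go.

Things in the scene. Friction and masses are not known exactly. Their poses are not given: they have to be found in the camera images.
- marker_mid (a point): Arrow-shaped flat acrylic marker, 84 mm long and 8 mm thick, 40 g, lying flat on the copper plate. The point is in the shaft near the balance point, half-way up; x points along the arrow towards its tip, z up. The shaft is 18 mm wide and runs from 31 mm behind the point to 17 mm ahead of it; the triangular head, 41 mm wide at its base, runs from 17 to 53 mm ahead. Grip it across the shaft. No other marker in the place is an arrow.
- plate: Slim loose copper filter plate lying flat on the shelf, 130 x 100 x 3 mm (x, y, z), 0.35 kg, pinned near the middle of its outer (+x) end by the clamp's rubber foot. Origin at the centre of its underside, x along the 130 mm side, z up.
- dish: Loose stainless kidney dish, 0.3 kg: a bean-shaped trough with upright walls 42 mm high (rim 44.5 mm) and 2 mm thick, floor 3 mm thick, open on top. 240 mm long along its x axis; the trough is 100 mm wide inside all along. Origin on the underside, at the middle of the trough, i.e. under the middle of the well; the long centre line is an arc of radius 100 mm through the origin that bends towards -y, ending 68 mm to each side in x and 27 mm towards -y, with round ends. z up.
- release (a joint): The clamp's spring-loaded release lever, a rocker on a level pivot pin, in rad: 0 = foot pinning the plate, grows as the pad is pressed down, hard stop at 0.40. The jaw foot rises as the pad goes down (about 27 mm at the stop, swinging 12 mm inwards). The spring pushes back at the pad with about 11 N at the start and about 17 N at the stop; it returns at once when let go.
- pad_top (a point): Centre of the top of the release lever's thumb pad (44 x 44 x 6 mm, ribbed, the free end of the lever, outermost over the shelf's far edge), about 64 mm above the shelf at rest and about 31 mm at the stop. It turns with the lever: x points outwards along the lever, z is up at rest (the pad's face itself rises outwards by 0.2 rad at rest, is level half-way and falls by 0.2 rad at the stop). Free from above.
- pivot (a point): Middle of the clamp's pivot pin, 45 mm above the shelf, fixed; the pin lies along this frame's y, and x points outwards from jaw to pad (z up). The pad's centre is 79 mm out from the pin. Clevis cheeks beside it reach 59 mm high and are 41 mm wide over all.
- jaw_foot (a point): Centre of the underside of the round rubber foot (24 mm across) at the jaw end of the release lever, 60 mm inwards from the pivot pin; it rests on the plate, 3 mm above the shelf, when the clamp is shut.
- clamp: Red steel quick-release clamp fixed over the shelf's far edge, 52 mm wide. Origin at shelf height near the edge; x points outwards over the edge, z up.
- knob: Bystander: dark bakelite spare knob, 46 mm across, 34 mm high. Origin under its centre.
- insulator: Bystander: white ribbed ceramic insulator, 42 mm across, 70 mm high. Origin under its centre.
- roundel: Bystander: round flat acrylic marker of the same material as the arrow, 38 mm across, 8 mm thick. Origin under its centre.
Things that resemble listed ones, but are neither listed nor needed, are in the scene too. Of the things like the plate, leave any that is turquoise; of the rest the larger one is meant. What is shaped like the part that bears marker_mid but brown is not meant.

How it is judged:
By the outcome, as a careful person would: the job done as asked, in the order asked, and still so for the second after the job is handed in, while the arm keeps its last pose, push and grip.
It also fails if it takes over 58 s, if anything falls off the work surface, if the arm or the gripper's body presses on something with over 40 N, if the wrist force passes 120 N, or if a joint passes its speed limit or range.

## Working session

There is one attempt and no reset: what is moved stays moved. The work goes in short steps, Python scripts to look and compute and a tool call to move; the robot and the scene stay as the last step left them, time stands still between calls to the robot, and variables do not carry over. Pictures are saved under pics/ and viewed, and the job is handed in when it is done.

Besides the shell and the picture viewer there is one more tool, called after "Call:" by a JSON object that holds its "fn" and its "kwargs", one argument or row to a line. carry_out: Moves the arm, as the interface text tells. Shifts and turns lie within -1 to 1; 1 stands for 0.5 m of shift or 90 degrees of turn. Its arguments: {"type":"object","properties":{"steps":{"type":"array"},"grip_force":{"type":"number"}},"required":["steps"]}

```bash
mkdir -p pics; cat > h.py <<'E'
import numpy as np, cv2
from cell import status, optics, bot, models
def cap(n,fn=None):
    s=status.sense(); c=optics.capture(n)
    if n=="wrist":
        T=np.array(c["T_tool_cam"]); R=np.array(s["ee_rot"]); p=np.array(s["tool_pos"])
        Rwc=R@T[:3,:3]; o=R@T[:3,3]+p
        c["R"]=Rwc.T; c["t"]=-Rwc.T@o
    c["R"]=np.array(c["R"]);c["t"]=np.array(c["t"]).ravel();c["K"]=np.array(c["K"]);c["D"]=np.array(c["D"])
    if fn: cv2.imwrite("pics/"+fn,c["img"])
    return c
def at_z(c,uv,z):
    u=cv2.undistortPoints(np.array([[uv]],float),c["K"],c["D"])[0,0]
    d=c["R"].T@np.array([u[0],u[1],1.]); o=-c["R"].T@c["t"]
    return o+d*(z-o[2])/d[2]
def proj(c,X):
    return cv2.projectPoints(np.array(X,float).reshape(-1,3),cv2.Rodrigues(c["R"])[0],c["t"],c["K"],c["D"])[0].reshape(-1,2)
E
python3 - <<'E'
from h import *
s=status.sense(); print(s["time"],s["tool_pos"],np.round(s["ee_rot"],3),s["opening"])
Z=dict(marker_mid=.007,plate=0,dish=0,release=.05,pad_top=.064,pivot=.045,jaw_foot=.003,clamp=0,knob=0,insulator=0,roundel=0)
for n in ["scene","top"]:
    c=cap(n,n+"1.png"); print(n, "cam pos",-c["R"].T@c["t"])
    for k,z in Z.items():
        print(k,[(np.round(np.array(r["xy"])*[640,480],1).tolist(),round(r["confidence"],2),np.round(at_z(c,np.array(r["xy"])*[640,480],z)[:2],3).tolist()) for r in models.landmark_of(n,k)[:4]])
E
```

```text
0.0 [ 0.28587652 -0.61080156  0.22170017] [[-0.906 -0.001  0.424]
 [-0.424  0.002 -0.906]
 [ 0.    -1.    -0.002]] 0.0882809220013894
scene cam pos [0.90908287 0.42449346 0.60093673]
marker_mid [([242.5, 220.9], 0.7, [0.47, -0.221]), ([291.9, 251.4], 0.68, [0.467, -0.074])]
plate [([284.4, 264.0], 0.85, [0.496, -0.064]), ([373.0, 304.5], 0.66, [0.462, 0.123]), ([315.7, 201.2], 0.62, [0.307, -0.162])]
dish [([505.2, 336.7], 0.94, [0.372, 0.322])]Traceback (most recent call last):
  File "<stdin>", line 7, in <module>
ValueError: it knows: clamp, dish, insulator, jaw_foot, knob, marker_mid, pad_top, pivot, plate, roundel
```

```bash
python3 - <<'E'
from h import *
Z=dict(marker_mid=.007,plate=0,dish=0,pad_top=.064,pivot=.045,jaw_foot=.003,clamp=0,knob=0,insulator=0,roundel=0)
for n in ["scene","top"]:
    c=cap(n,n+"1.png"); print(n, "cam pos",-c["R"].T@c["t"])
    for k,z in Z.items():
        print(k,[(np.round(np.array(r["xy"])*[640,480],1).tolist(),round(r["confidence"],2),np.round(at_z(c,np.array(r["xy"])*[640,480],z)[:2],3).tolist()) for r in models.landmark_of(n,k)[:4]])
E
```

```text
scene cam pos [0.90908287 0.42449346 0.60093673]
marker_mid [([293.5, 250.4], 0.93, [0.462, -0.074]), ([238.6, 224.2], 0.6, [0.483, -0.218])]
plate [([282.9, 260.4], 0.94, [0.491, -0.074]), ([318.9, 203.3], 0.69, [0.308, -0.151]), ([372.4, 305.2], 0.6, [0.464, 0.123])]
dish [([504.2, 340.2], 0.85, [0.379, 0.324]), ([271.6, 282.1], 0.68, [0.545, -0.046])]
pad_top [([205.1, 299.1], 0.93, [0.681, -0.046])]
pivot [([243.7, 280.5], 0.98, [0.603, -0.049])]
jaw_foot [([271.8, 277.9], 0.72, [0.54, -0.052]), ([235.1, 199.2], 0.54, [0.427, -0.3])]
clamp [([230.4, 309.1], 0.72, [0.638, -0.051])]
knob [([193.2, 241.6], 0.8, [0.577, -0.25])]
insulator [([236.0, 199.7], 0.8, [0.425, -0.301])]
roundel [([387.8, 398.4], 0.82, [0.589, 0.25])]
top cam pos [0.26031578 0.00578554 1.12606726]
marker_mid [([359.1, 252.5], 0.87, [0.47, -0.077]), ([434.9, 245.2], 0.7, [0.485, -0.22])]
plate [([250.6, 252.7], 0.86, [0.47, 0.126]), ([400.5, 345.1], 0.65, [0.3, -0.152]), ([358.4, 244.6], 0.62, [0.486, -0.077])]
dish [([143.1, 300.7], 0.81, [0.378, 0.324])]
pad_top []
pivot [([344.2, 179.7], 0.77, [0.599, -0.048])]
jaw_foot [([345.7, 214.7], 0.81, [0.543, -0.053])]
clamp [([347.0, 166.4], 0.81, [0.64, -0.056])]
knob [([447.2, 194.9], 0.78, [0.585, -0.248])]
insulator [([480.7, 280.3], 0.62, [0.419, -0.305])]
roundel [([189.6, 190.9], 0.6, [0.59, 0.246])]
```

View pics/scene1.png

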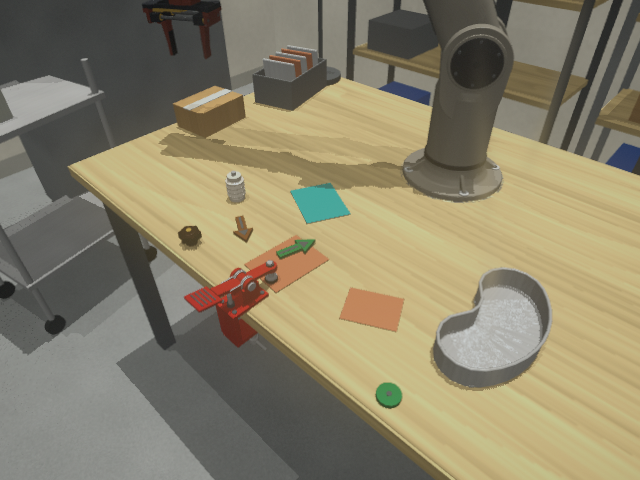

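View pics/top1.png

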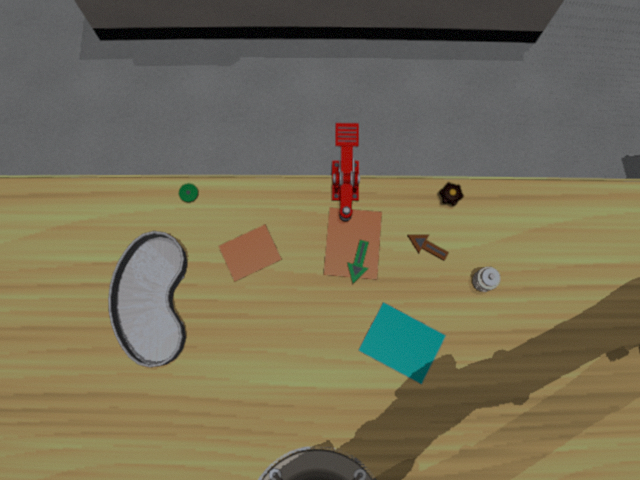

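```bash
python3 - <<'E'
from h import *
for n,b in [("scene",(160,190,360,340)),("top",(300,110,500,310))]:
    c=cap(n); im=c["img"]
    x0,y0,x1,y1=b; cv2.imwrite(f"pics/crop_{n}.png",cv2.resize(im[y0:y1,x0:x1],None,fx=3,fy=3,interpolation=cv2.INTER_CUBIC))
    h=cv2.cvtColor(im,cv2.COLOR_BGR2HSV)
    m=cv2.inRange(h,(45,80,20),(80,255,255)); 
    N,L,S,C=cv2.connectedComponentsWithStats(m)
    for i in range(1,N):
        if S[i,4]>80:
            ys,xs=np.where(L==i); P=np.array([at_z(c,(x,y),.011)[:2] for x,y in zip(xs,ys)]); mu=P.mean(0); w,v=np.linalg.eigh(np.cov((P-mu).T)); pr=(P-mu)@v[:,1]
            print(n,S[i],mu,v[:,1],np.degrees(np.arctan2(v[1,1],v[0,1])),pr.min(),pr.max())
E
```

```text
scene [277 239  38  18 205] [ 0.45304797 -0.07379341] [-0.96975526  0.24407935] 165.87256729149962 -0.04165310717927926 0.03876113474709952
scene [376 383  26  25 493] [0.58934792 0.25012498] [-0.90615482 -0.42294615] -154.9792695319337 -0.0195859834455062 0.019768500071236487
top [179 183  19  19 276] [0.58411059 0.24676068] [-0.73870093 -0.67403333] -137.62087233263682 -0.01892496534952856 0.018138950719354716
top [348 240  20  43 345] [ 0.45238153 -0.07521567] [-0.96373074  0.2668765 ] 164.52151567176747 -0.04083701897420775 0.039560516371427004
```

View pics/crop_top.png

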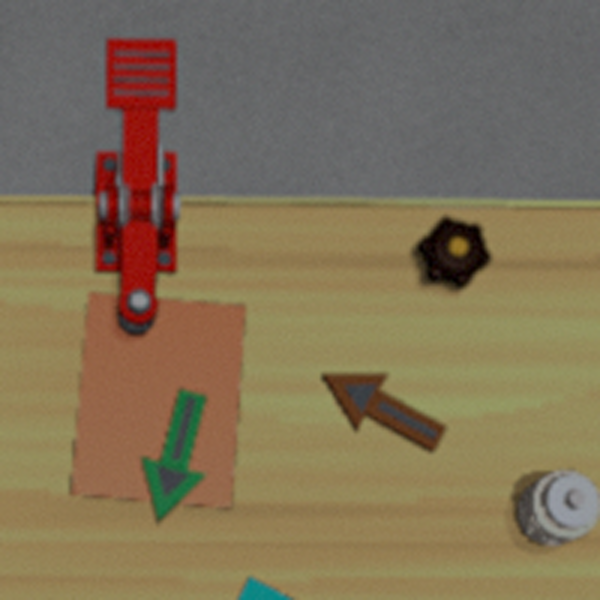

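View pics/crop_scene.png

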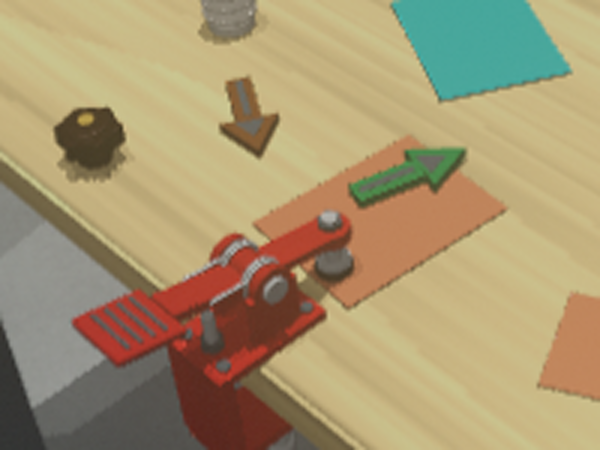

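Green arrow at top (359,255) and scene (293,250) lies on the copper plate. The other arrow, at top (430,246), is brown and so not meant. The plate is the copper one under the clamp at top (355,243). The copper one at (250,252) is smaller, and the one at (402,343) is turquoise. Moving above the green arrow.

Call:
{"fn": "carry_out", "kwargs": {
  "steps": [
    [0, [-0.776, 0.1, -0.817], 0.443],
    [0, [-0.776, 0.1, -0.817], 0.443],
    [0, [-0.776, 0.1, -0.817], 0.443],
    [0, [-0.776, 0.1, -0.817], 0.443],
    [0, [-0.776, 0.1, -0.817], 0.443],
    [0, [-0.776, 0.1, -0.817], 0.443],
    [0, [-0.776, 0.1, -0.817], 0.443],
    [0, [-0.776, 0.1, -0.817], 0.443],
    [0.4, [-0.776, 0.1, -0.817], 0.443],
    [0.4, [-0.776, 0.1, -0.817], 0.443],
    [0.4, [-0.776, 0.1, -0.817], 0.443],
    [0.4, [-0.776, 0.1, -0.817], 0.443]
  ],
  "grip_force": 15
}}

```text
time: 2.9
tool_pos: [0.464, -0.0787, 0.1727]
ee_rot: [[-0.966, -0.0, -0.258], [0.258, -0.001, -0.966], [-0.0, -1.0, 0.001]]
wrist_force: [-1.4, 0.0, -0.3]
opening: 0.0538
```

```bash
python3 - <<'E'
from h import *
s=status.sense(); print(s["time"],s["tool_pos"],np.round(s["ee_rot"],3).tolist(),s["opening"],s["wrist_force"])
c=cap("wrist","w1.png")
for k,z in dict(marker_mid=.007,jaw_foot=.003,plate=0,pivot=.045,pad_top=.064).items():
    print(k,[(np.round(np.array(r["xy"])*[640,480],1).tolist(),round(r["confidence"],2),np.round(at_z(c,np.array(r["xy"])*[640,480],z)[:2],4).tolist()) for r in models.landmark_of("wrist",k)[:4]])
h=cv2.cvtColor(c["img"],cv2.COLOR_BGR2HSV)
m=cv2.inRange(h,(45,80,20),(80,255,255)); N,L,S,C=cv2.connectedComponentsWithStats(m)
for i in range(1,N):
    if S[i,4]>80:
        ys,xs=np.where(L==i); P=np.array([at_z(c,(x,y),.011)[:2] for x,y in zip(xs,ys)]); mu=P.mean(0); w,v=np.linalg.eigh(np.cov((P-mu).T)); pr=(P-mu)@v[:,1]
        print(S[i],mu,v[:,1],np.degrees(np.arctan2(v[1,1],v[0,1])),pr.min(),pr.max())
E
```

```text
2.9 [ 0.46399491 -0.07870621  0.17274634] [[-0.966, -0.0, -0.258], [0.258, -0.001, -0.966], [-0.0, -1.0, 0.001]] 0.053819276714653634 [-1.38907114  0.04241314 -0.34093396]
marker_mid [([455.1, 171.8], 0.85, [0.4808, -0.211]), ([326.3, 221.5], 0.68, [0.4651, -0.0771])]
jaw_foot [([280.0, 153.8], 0.83, [0.5405, -0.051])]
plate [([307.8, 197.8], 0.68, [0.492, -0.065]), ([140.0, 259.3], 0.65, [0.4754, 0.1279])]
pivot [([248.7, 80.9], 0.56, [0.6017, -0.049])]
pad_top [([547.3, 207.8], 0.69, [0.4414, -0.263])]
[  0 176  14  33 352] [0.58080354 0.23189793] [-0.85620566  0.51663514] 148.89318701173661 -0.01609465182558427 0.01807968738516233
[ 307  193   40   80 1212] [ 0.45576023 -0.07451015] [-0.96440602  0.26442584] 164.66716110288635 -0.038981366755128574 0.042864308048440325
```

View pics/w1.png

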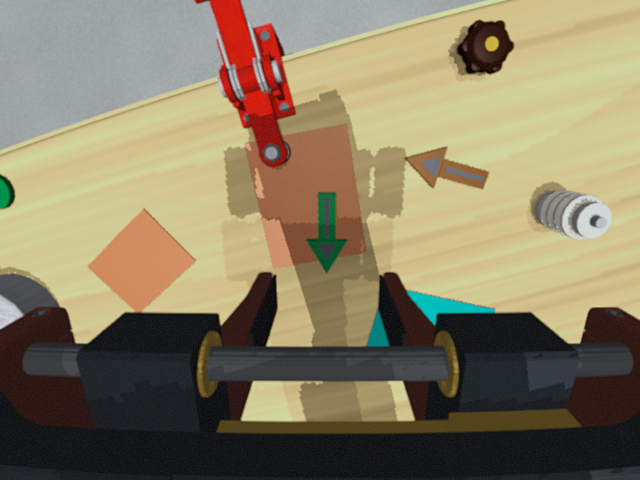

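The wrist view shows the green arrow at (326,221) under the tool, with its shaft running along the image column as wanted. Descending and gripping.

Call:
{"fn": "carry_out", "kwargs": {
  "steps": [
    [0.4, [0.005, 0.1, -0.003], 0],
    [0.4, [0.005, 0.2, -0.003], 0],
    [0.4, [0.005, 0.29, -0.003], 0],
    [0.4, [0.005, 0.325, -0.003], 0],
    [0.4, [0.005, 0.334, -0.003], 0],
    [0.4, [0.005, 0.334, -0.003], 0],
    [1, [0.005, 0.334, -0.003], 0],
    [1, [0.005, 0.334, -0.003], 0],
    [1, [0.005, 0.334, -0.003], 0],
    [1, [0.005, 0.334, -0.003], 0],
    [1, [0.005, 0.334, -0.003], 0]
  ],
  "grip_force": 15
}}

```text
time: 4.58
tool_pos: [0.4625, -0.0749, 0.0059]
ee_rot: [[-0.967, 0.0, -0.255], [0.255, -0.0, -0.967], [-0.0, -1.0, 0.0]]
wrist_force: [-1.0, 0.1, 5.0]
opening: 0.0175
```

Call:
{"fn": "carry_out", "kwargs": {
  "steps": [
    [1, [0, -0.01, 0], 0],
    [1, [0, -0.03, 0], 0],
    [1, [0, -0.08, 0], 0],
    [1, [0, -0.16, 0], 0],
    [1, [0, -0.25, 0], 0],
    [1, [0, -0.25, 0], 0],
    [1, [0, -0.25, 0], 0]
  ]
}}

```text
time: 5.45
tool_pos: [0.4619, -0.0748, 0.1306]
ee_rot: [[-0.967, -0.0, -0.255], [0.255, -0.0, -0.967], [0.0, -1.0, 0.0]]
wrist_force: [-0.4, -0.4, -0.8]
opening: 0.0179
```

```bash
python3 - <<'E'
from h import *
s=status.sense(); print(s["time"],s["tool_pos"],np.round(s["ee_rot"],3).tolist(),s["opening"],s["wrist_force"])
c=cap("wrist","w2.png")
c=cap("top","top2.png")
im=c["img"]
# dish outline
h=cv2.cvtColor(im,cv2.COLOR_BGR2HSV)
for n in ["top","scene"]:
    if n=="scene": c=cap(n,"scene2.png")
    print([(np.round(np.array(r["xy"])*[640,480],1).tolist(),round(r["confidence"],2),np.round(at_z(c,np.array(r["xy"])*[640,480],0)[:2],4).tolist()) for r in models.landmark_of(n,"dish")[:2]])
    for k in ["spot"]:
        print([(np.round(np.array(r["xy"])*[640,480],1).tolist(),round(r["confidence"],2),np.round(at_z(c,np.array(r["xy"])*[640,480],0.003)[:2],4).tolist()) for r in models.spot_in(n,"dish")[:2]])
E
python3 - <<'E'
import cv2,numpy as np
a=cv2.imread('pics/w2.png');b=cv2.imread('pics/top2.png')
cv2.imwrite('pics/m2.png',cv2.hconcat([cv2.resize(a,(400,300)),cv2.resize(b[180:390,60:340],(400,300))]))
E
```

```text
5.45 [ 0.46193669 -0.07481993  0.13055412] [[-0.967, -0.0, -0.255], [0.255, -0.0, -0.967], [0.0, -1.0, 0.0]] 0.01792910304816157 [-0.40663905 -0.39585368 -0.77850729]
[([140.9, 303.2], 0.69, [0.3735, 0.3276])]
[([150.1, 301.0], 0.74, [0.3775, 0.3098])]
[([503.1, 339.3], 0.85, [0.3787, 0.3222])]
[([501.6, 334.0], 0.84, [0.3731, 0.3161])]
```

View pics/m2.png

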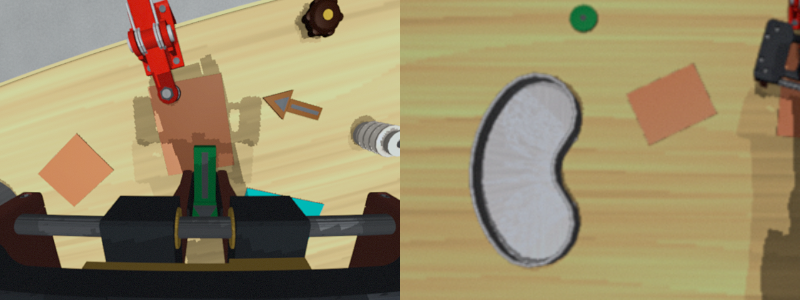

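The wrist view shows the arrow held between the fingers. The dish is seen at top (141,302), with its hollow towards -y and its long axis about along world x. Carrying the arrow over the well.

Call:
{"fn": "carry_out", "kwargs": {
  "steps": [
    [1, [0.04, 0, -0.08], -0.05],
    [1, [0.09, 0, -0.18], -0.1],
    [1, [0.14, 0, -0.29], -0.167],
    [1, [0.19, 0, -0.4], -0.167],
    [1, [0.24, 0, -0.5], -0.167],
    [1, [0.29, 0, -0.6], -0.167],
    [1, [0.33, 0, -0.68], -0.167],
    [1, [0.351, 0, -0.729], -0.167],
    [1, [0.351, 0, -0.729], -0.167],
    [1, [0.351, 0, -0.729], -0.167],
    [1, [0.351, 0, -0.729], -0.167]
  ]
}}

```text
time: 7.18
tool_pos: [0.3862, 0.3208, 0.1304]
ee_rot: [[-1.0, -0.0, 0.002], [-0.002, -0.001, -1.0], [0.0, -1.0, 0.001]]
wrist_force: [0.2, 0.3, -0.6]
opening: 0.018
```

```bash
python3 - <<'E'
from h import *
s=status.sense(); print(s["time"],s["tool_pos"],np.round(s["ee_rot"],3).tolist(),s["opening"],s["wrist_force"])
c=cap("wrist")
a=c["img"].copy()
# predicted dish inner outline at rim
def outline(o,th,z=.0445):
    t=[]
    A=np.arcsin(.68)
    for ang in np.linspace(-A,A,30): t.append((150*np.sin(ang),150*np.cos(ang)-100))
    e=np.array([68,-26.7])
    for ph in np.linspace(0,np.pi,20): # round end
        u=np.array([np.sin(A),np.cos(A)]);w=np.array([np.cos(A),-np.sin(A)]); t.append(tuple(e+50*(np.cos(ph)*u+np.sin(ph)*w)))
    for ang in np.linspace(A,-A,30): t.append((50*np.sin(ang),50*np.cos(ang)-100))
    for ph in np.linspace(np.pi,0,20):
        u=np.array([-np.sin(A),np.cos(A)]);w=np.array([-np.cos(A),-np.sin(A)]); t.append(tuple(e*[-1,1]+50*(np.cos(ph)*u+np.sin(ph)*w)))
    t=np.array(t)/1000; R=np.array([[np.cos(th),-np.sin(th)],[np.sin(th),np.cos(th)]])
    return np.c_[t@R.T+o,np.full(len(t),z)]
P=outline(np.array([.377,.323]),0)
cv2.polylines(a,[proj(c,P).astype(int)],True,(0,0,255),1)
ct=cap("top"); b=ct["img"].copy(); cv2.polylines(b,[proj(ct,P).astype(int)],True,(0,0,255),1)
cs=cap("scene"); d=cs["img"].copy(); cv2.polylines(d,[proj(cs,P).astype(int)],True,(0,0,255),1)
cv2.imwrite('pics/m3.png',cv2.vconcat([cv2.hconcat([cv2.resize(a,(400,300)),cv2.resize(b[180:390,60:340],(400,300))]),cv2.resize(d[240:420,320:640],(800,300))]))
E
```

```text
7.175 [0.38618218 0.32083144 0.13044035] [[-1.0, -0.0, 0.002], [-0.002, -0.001, -1.0], [0.0, -1.0, 0.001]] 0.018000863019822566 [ 0.16089793  0.34388783 -0.62896434]
```

View pics/m3.png

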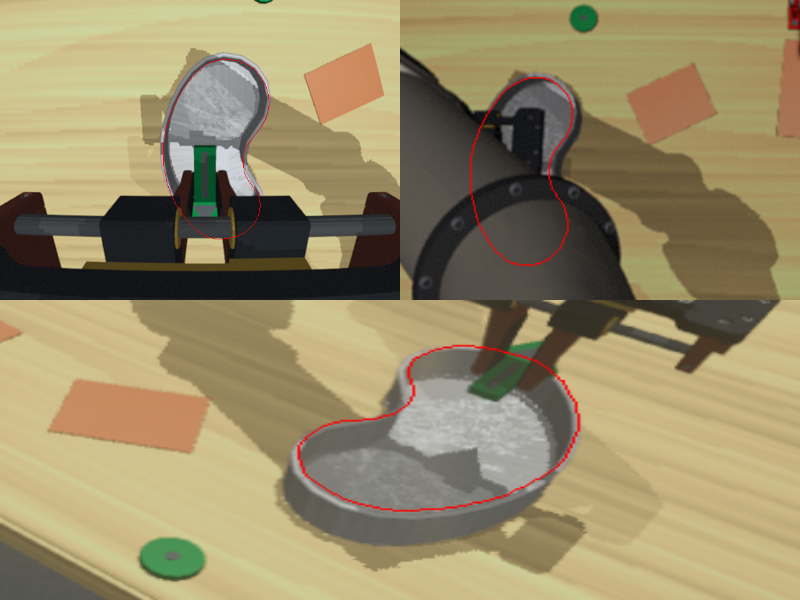

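The dish outline fits within a few mm (wrist view), so the arrow lies well inside the well. Lowering and releasing with a partial opening.

Call:
{"fn": "carry_out", "kwargs": {
  "steps": [
    [1, [0, 0.05, 0.008], 0],
    [1, [0, 0.12, 0.008], 0],
    [1, [0, 0.19, 0.008], 0],
    [1, [0, 0.23, 0.008], 0],
    [1, [0, 0.245, 0.008], 0],
    [1, [0, 0.245, 0.008], 0],
    [0.6, [0, 0.245, 0.008], 0],
    [0.6, [0, 0.245, 0.008], 0],
    [0.6, [0, 0.245, 0.008], 0],
    [0.6, [0, 0.22, 0.008], 0],
    [0.6, [0, 0.15, 0.008], 0],
    [0.6, [0, 0.03, 0.008], 0],
    [0.6, [0, -0.09, 0.008], 0],
    [0.6, [0, -0.12, 0.008], 0],
    [0.6, [0, -0.12, 0.008], 0]
  ]
}}

```text
time: 9.2
tool_pos: [0.3861, 0.3186, 0.1918]
ee_rot: [[-1.0, 0.002, 0.004], [-0.004, 0.001, -1.0], [-0.002, -1.0, -0.001]]
wrist_force: [0.0, -0.8, -0.2]
opening: 0.0353
```

```bash
python3 - <<'E'
from h import *
s=status.sense(); print(s["time"],s["tool_pos"],np.round(s["ee_rot"],3).tolist(),s["opening"],s["wrist_force"])
a=cap("wrist")["img"];d=cap("scene")["img"]
cv2.imwrite('pics/m4.png',cv2.vconcat([cv2.resize(a,(400,300)),cv2.resize(d,(400,300))]))
E
```

```text
9.2 [0.38614248 0.31862699 0.19181851] [[-1.0, 0.002, 0.004], [-0.004, 0.001, -1.0], [-0.002, -1.0, -0.001]] 0.03527972225396238 [ 0.01684368 -0.84818438 -0.15272925]
```

View pics/m4.png

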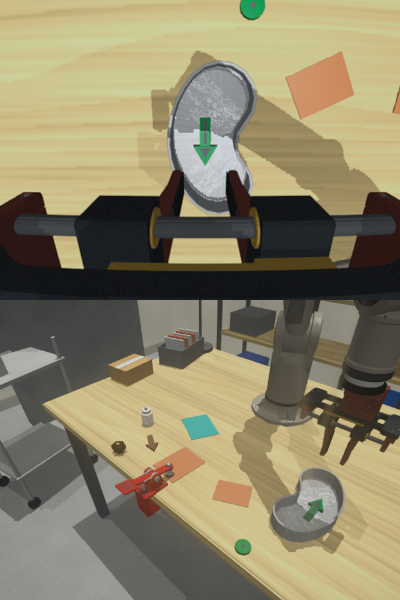

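The wrist view shows the green arrow flat in the dish at about (205,140) of its panel. Now moving over the pad with the fingers shut.

Call:
{"fn": "carry_out", "kwargs": {
  "steps": [
    [1, [-0.08, 0, 0.09], 0],
    [1, [-0.16, 0, 0.19], 0],
    [1, [-0.24, 0, 0.29], 0],
    [1, [-0.32, 0, 0.39], 0],
    [1, [-0.4, 0, 0.49], 0],
    [1, [-0.48, 0, 0.59], 0],
    [1, [-0.55, 0, 0.68], 0],
    [1, [-0.587, 0.05, 0.732], 0],
    [1, [-0.587, 0.1, 0.732], 0],
    [1, [-0.587, 0.12, 0.732], 0],
    [1, [-0.587, 0.12, 0.732], 0],
    [1, [-0.587, 0.12, 0.732], 0]
  ],
  "grip_force": 20
}}

```text
time: 10.8
tool_pos: [0.6811, -0.0456, 0.1314]
ee_rot: [[-1.0, 0.001, 0.005], [-0.005, 0.0, -1.0], [-0.001, -1.0, -0.0]]
wrist_force: [0.3, 0.2, 1.0]
opening: 0.0004
```

```bash
python3 - <<'E'
from h import *
s=status.sense(); print(s["time"],s["tool_pos"],np.round(s["ee_rot"],3).tolist(),s["opening"],s["wrist_force"])
for n in ["wrist","scene","top"]:
    c=cap(n,n+"5.png")
    for k,z in dict(pad_top=.064,pivot=.045,jaw_foot=.003).items():
        print(n,k,[(np.round(np.array(r["xy"])*[640,480],1).tolist(),round(r["confidence"],2),np.round(at_z(c,np.array(r["xy"])*[640,480],z)[:2],4).tolist()) for r in models.landmark_of(n,k)[:2]])
    if n=="wrist": a=c["img"]
    if n=="scene": d=c["img"]
cv2.imwrite('pics/m5.png',cv2.vconcat([cv2.resize(a,(400,300)),cv2.resize(d[170:350,120:360],(400,300))]))
E
```

```text
10.8 [ 0.68113764 -0.04555812  0.13140156] [[-1.0, 0.001, 0.005], [-0.005, 0.0, -1.0], [-0.001, -1.0, -0.0]] 0.0004438339077458263 [0.33096326 0.24126098 1.00814876]
wrist pad_top [([333.8, 253.1], 0.98, [0.6809, -0.0494])]
wrist pivot [([328.9, 333.6], 0.67, [0.6034, -0.0465])]
wrist jaw_foot []
scene pad_top [([204.8, 297.5], 0.95, [0.6797, -0.0491])]
scene pivot [([245.2, 279.5], 0.61, [0.5994, -0.0491])]
scene jaw_foot [([274.0, 279.0], 0.73, [0.539, -0.0468])]
top pad_top [([346.4, 139.0], 0.68, [0.6719, -0.0519])]
top pivot [([342.9, 181.2], 0.65, [0.5966, -0.0459])]
top jaw_foot [([348.1, 212.8], 0.56, [0.5473, -0.0574]), ([349.1, 166.8], 0.29, [0.6387, -0.06])]
```

View pics/m5.png

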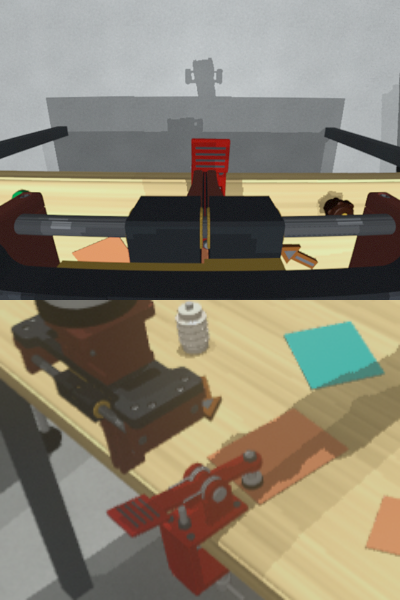

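The pad is at about (0.680, -0.0485), 3 mm to the -y side of the tool. Correcting that and pressing down gradually.

Call:
{"fn": "carry_out", "kwargs": {
  "steps": [
    [1, [0, 0.05, 0.006], 0],
    [1, [0, 0.1, 0.006], 0],
    [1, [0, 0.12, 0.006], 0],
    [1, [0, 0.13, 0.006], 0],
    [1, [0, 0.14, 0.006], 0],
    [1, [0, 0.15, 0.006], 0],
    [1, [0, 0.16, 0.006], 0],
    [1, [0, 0.17, 0.006], 0],
    [1, [0, 0.178, 0.006], 0],
    [1, [0, 0.184, 0.006], 0],
    [1, [0, 0.184, 0.006], 0],
    [1, [0, 0.184, 0.006], 0]
  ]
}}

```text
time: 12.9
tool_pos: [0.6829, -0.0493, 0.0428]
ee_rot: [[-1.0, 0.004, 0.004], [-0.004, -0.0, -1.0], [-0.004, -1.0, 0.0]]
wrist_force: [-4.3, 0.6, 18.8]
opening: 0.0003
```

Call:
{"fn": "carry_out", "kwargs": {
  "steps": [
    [1, [0, 0.006, 0], 0],
    [1, [0, 0.012, 0], 0],
    [1, [0, 0.018, 0], 0],
    [1, [0, 0.018, 0], 0],
    [1, [0, 0.018, 0], 0]
  ]
}}

```text
time: 13.52
tool_pos: [0.6823, -0.0493, 0.034]
ee_rot: [[-1.0, 0.003, 0.004], [-0.004, -0.0, -1.0], [-0.003, -1.0, 0.0]]
wrist_force: [-7.5, -0.5, 21.7]
opening: 0.0007
```

Call:
{"fn": "carry_out", "kwargs": {
  "steps": [
    [1, [0, 0.003, 0], 0],
    [1, [0, 0.006, 0], 0],
    [1, [0, 0.006, 0], 0],
    [1, [0, 0.006, 0], 0]
  ]
}}

```text
time: 14.02
tool_pos: [0.6823, -0.0493, 0.0331]
ee_rot: [[-1.0, 0.003, 0.004], [-0.004, -0.001, -1.0], [-0.003, -1.0, 0.001]]
wrist_force: [-13.2, -0.1, 36.2]
opening: 0.0003
```

The stop is reached: force jumped from 22 to 36 N over the last mm. Easing slightly to about 29 N while staying on the stop.

Call:
{"fn": "carry_out", "kwargs": {
  "steps": [
    [1, [0.002, -0.002, 0], 0],
    [1, [0.002, -0.002, 0], 0],
    [1, [0.002, -0.002, 0], 0]
  ]
}}

```text
time: 14.4
tool_pos: [0.6822, -0.0493, 0.0333]
ee_rot: [[-1.0, 0.005, 0.004], [-0.004, -0.0, -1.0], [-0.005, -1.0, 0.001]]
wrist_force: [-8.2, -0.5, 27.1]
opening: 0.0004
```

```bash
python3 - <<'E'
from h import *
a=cap("wrist")["img"];c=cap("scene");d=c["img"];t=cap("top")["img"]
s=status.sense(); print(s["time"],s["tool_pos"],s["opening"],s["wrist_force"])
# expected foot position at stop, z .03
P=proj(c,[[.601-.048,-.049,.030],[.541,-.049,.003]]); print(P)
cv2.imwrite('pics/m6.png',cv2.vconcat([cv2.hconcat([cv2.resize(a,(400,300)),cv2.resize(t,(400,300))]),cv2.resize(d[190:340,160:360],(400,300)).repeat(1,1) if 0 else cv2.hconcat([cv2.resize(d[190:340,160:360],(400,300),interpolation=cv2.INTER_CUBIC),cv2.resize(d,(400,300))])]))
E
```

```text
14.55 [ 0.68217991 -0.04929323  0.03329049] 0.0004177749021021841 [-8.27940408 -0.45936194 26.936525  ]
[[266.24903014 271.85022534]
 [272.37837713 279.00222675]]
```

View pics/m6.png

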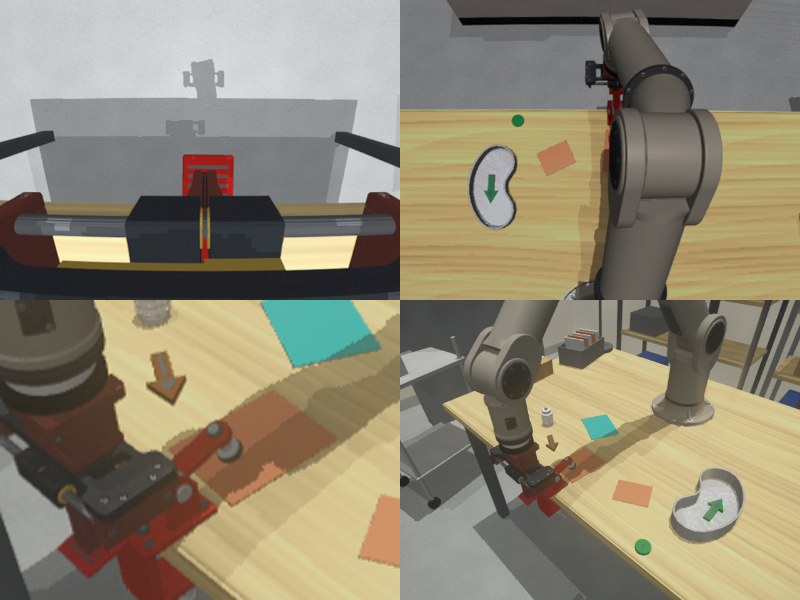

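```bash
python3 - <<'E'
from h import *
print(bot.job_done()); s=status.sense(); print(s["time"],s["tool_pos"],s["wrist_force"])
E
```

```text
the job is handed in; nothing more can be done
None
the job is handed in; nothing more can be done
```

The green arrow marker now lies flat in the kidney dish, and the shut fingers are holding the clamp's release lever down at its stop. I handed the job in at about 14.6 s with the lever still held.

**Lever at the stop:** over the last millimetre the force jumped from 22 to 36 N, which I took as the hard stop. I then eased off to about 27 N; the tool stayed at z ≈ 33 mm, within 0.2 mm of where it was at 36 N.

**Last pictures:** they show the jaw foot raised clear of the plate, the plate where it lay, and the arrow in the dish. The other plates, the brown arrow, the roundel and the insulator look undisturbed.

**Not confirmed:**
- The arm hid the knob in the last pictures, so I did not see it again. The planned path kept well clear of it.
- I did not measure the lever angle. I judged the stop from force and height only.
- A sideways force of about 8 N remains at the pad. I took it to be friction.

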